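# Undo the draw latch of the large meter case

## Robot

A 6-joint arm with a two-finger parallel gripper is mounted at the origin on the work surface. World frame = base frame: x ahead of the robot, y to its left, z up, the work surface at z = 0. Lengths are in m, angles in rad, forces in N, time in s.
With the tool pointing down it reaches from about 0.275 to 0.85 m from the base axis. Payload 5.2 kg.
Tool frame: the origin (TCP) lies between the finger pads; the fingertips stand 25 mm ahead of it and the grasp point (between the pads) lies 6 mm ahead of it; z points along the fingers, y is the line along which they close (so a half turn about z gives the same grasp; the last joint's range is limited). The gripper opens to 85 mm and grips with 20 to 120 N. Pads are 22 mm wide; open, the fingers measure 114 mm over their backs; the gripper's body (76 mm by 85 mm) begins 54 mm behind the grasp point. The pads swing forward as they close: fully open they stand 13 mm farther back than shut.
Start: joints at [1.006, 0.259, 1.535, -0, 1.348, -0.203], TCP at [0.195, 0.514, 0.256] pointing down, gripper open.
Joint ranges: [-3.14, 3.14], [-0.91, 2.08], [0.19, 2.58], [-1.22, 4.36], [0.22, 2.71], [-3.12, 3.12]. Speed limits (rad/s): [2.57, 2.57, 3.14, 3.14, 3.14, 3.14].

## Interface

Orientations are given as a unit quaternion [x, y, z, w].
In Python, from rig import manip gives the robot as it stands.
- The arm moves only by the tool arm_command, never from a script. Its argument "commands" is one flat list of numbers, 5 for each row, row after row: the shift along the tool's x, y, z in mm, then the turn about the tool's z in rad, then the finger opening in mm, from 0 to 85.4. In form: [x, y, z, roll, claw, x, y, z, roll, claw, ...]. A call has 1 to 8 rows; each row shifts and turns the commanded pose from where the row before left it, along the tool's axes as they then stand; what a row does not reach is not made up. A row lasts 1/10 s, in which the tool goes at most 50 mm and 8.59 degrees, less where a joint would pass 70% of its speed; a pose out of reach is approached as far as the arm can. A call with a gripper value outside its range is refused whole. The fingers move at their own pace and stop on an object; "newtons" is the grip in N (left out, the last holds). Time passes only in rows, so rows that do not move let the fingers close. It gives the time, the measured TCP pose, the force, the opening and the grip force at its end, in the units of the state.
- manip.observe(): the state, without advancing time (a new reading comes with each control period).
- manip.camera(name): name is "scene" or "side" or "wrist"; returns the picture (480x640x3 uint8, red, green, blue); there is no depth.
- manip.get_calibration(name): a dict with "K" (3x3 intrinsics, pixels), "dist_coeffs" ([k1, k2, p1, p2, k3] as OpenCV has them; the pictures are not rectified), "eye" and "orientation" of the camera in the world; the wrist camera has in their place "T_tool_cam" (4x4, takes a point from camera to tool coordinates, whose origin is the TCP and whose axes are the flange's). Camera axes: x right, y down, z forward; pixel columns grow to the right and rows downward; lengths in m; the calibration is good to about 2 mm. A picture is of the moment at which its call begins: read the wrist's pose just before it. get_calibration takes no time and is no camera call.
- manip.close_job(): hands the job in; it is judged then, once.
The state is a dict: "clock": time; "q": joint angles; "joint_vel": joint speeds; "effort": joint torques, N m; "tool_pos": TCP position; "tool_rot": TCP orientation; "contact_force": force on the tool from outside, world axes, zero at the start; "wrist_torque": the same for the moment, N m; "grip_width": finger opening in m; "finger_force": force on a finger pad.
Only numpy, scipy, OpenCV 4.12 (cv2) and the standard library are available. Lean on these libraries where they do the work, as an engineer would, in place of code of your own. Each camera call takes 0.05 s, during which the arm holds its last target. There are 200 camera calls.

## Task

Two grey carrying cases stand on the lab bench, each held shut by a steel draw latch on its top. Undo the latch of the larger case: lift its lever up and over, past upright, so that the hook is clear of its catch, and let go. Leave the smaller case's latch fastened.

Things in the scene. Friction and masses are not known exactly. Their poses are not given: they have to be found in the camera images.
- large_case: Larger grey plastic case standing on its hinge side, fixed, 250 mm wide (y), 130 deep (x), 150 high. Origin: centre of underside, z up; front (-x, bar handle standing out 26 mm) faces the robot. On its flat top, mid-width, only a steel draw latch: lever hinge axis along y at x = +5, z = 168 mm; a wire hook crosses the dark seam (x = +26) to the catch at x = +39.
- large_latch (a joint): Lever angle, rad: 0 = fastened, lying flat along the case top, pointing to the case's -x; grows as it is lifted up and over towards +x; pi/2 = upright, stop at 2.1. A spring holds it at 0 (about 4 N up at the grip point starts it) until dead centre at 0.45; beyond, it drives the lever on towards 2.1 by itself, at up to 3 rad/s. The hook rides on the lever, clear of the catch beyond about 1.5.
- large_latch_grip (a point): Point on the larger case's lever, mid-width, 50 mm from the hinge axis; 18 mm above the case top while fastened; moves with the lever. The lever is a steel channel 24 mm wide (y), 70 mm long, from 7 mm below to 6 mm above this point, 11 mm of air under it: pinch its sides from above. Axes turn with the lever: x from tip to hinge, y along the hinge axis.
- small_latch (a joint): Lever angle, rad, of the smaller case (same colour, shape and latch, but 150 mm wide, 130 deep, 110 high; the two cases may stand either way round): 0 = fastened. Leave at 0.

How it is judged:
By the outcome, as a careful person would: the job done as asked, in the order asked, and still so for the second after the job is handed in, with the robot touching nothing.
It also fails if it takes over 32 s, if anything falls off the work surface, if the arm or the gripper's body presses on something with over 40 N, if the wrist force passes 120 N, or if a joint passes its speed limit or range.

## Working session

There is one attempt and no reset: what is moved stays moved. The work goes in short steps, Python scripts to look and compute and a tool call to move; the robot and the scene stay as the last step left them, time stands still between calls to the robot, and variables do not carry over. Pictures are saved under pics/ and viewed, at most 10 in all, crops included, and the job is handed in when it is done.

Besides the shell and the picture viewer there is one more tool, called after "Emit:" in YAML: its name, and indented under it one key for each argument. arm_command: Moves the arm, as the interface text tells. Its arguments: {"type":"object","properties":{"commands":{"type":"array","items":{"type":"number"}},"newtons":{"type":"number"}},"required":["commands"]}

```bash
mkdir -p pics; python3 - <<'E'
from rig import manip
import cv2,numpy as np
for n in("scene","side"):
    cv2.imwrite(f"pics/{n}0.png",manip.camera(n)[:,:,::-1])
    c=manip.get_calibration(n);print(n,c)
print(manip.get_calibration("wrist"));s=manip.observe();print(s)
E
```

```text
scene {'K': array([[563.48097179,   0.        , 318.82636255],
       [  0.        , 563.48097179, 239.0880155 ],
       [  0.        ,   0.        ,   1.        ]]), 'dist_coeffs': array([-0.12926335,  0.        ,  0.        ,  0.        ,  0.        ]), 'eye': array([ 0.93747695, -0.43262561,  0.99616097]), 'orientation': array([ 0.90397392,  0.32421866, -0.09843708, -0.26081324])}
side {'K': array([[556.22535232,   0.        , 326.9336359 ],
       [  0.        , 556.22535232, 243.70568938],
       [  0.        ,   0.        ,   1.        ]]), 'dist_coeffs': array([-0.1144473,  0.       ,  0.       ,  0.       ,  0.       ]), 'eye': array([0.44131528, 0.67707131, 0.86343724]), 'orientation': array([-0.08115644,  0.92549143, -0.36734186,  0.04403638])}
{'K': array([[376.1921332 ,   0.        , 317.09382029],
       [  0.        , 376.1921332 , 240.31704263],
       [  0.        ,   0.        ,   1.        ]]), 'dist_coeffs': array([-0.0377559,  0.       ,  0.       ,  0.       ,  0.       ]), 'T_tool_cam': array([[-6.03918567e-04, -9.60263835e-01, -2.79093177e-01,
         7.074051
[... 269 characters left out ...]
lock': 0.1, 'q': array([ 1.00618575e+00,  2.59326496e-01,  1.53599853e+00, -9.19216958e-06,
        1.34800418e+00, -2.02808680e-01]), 'joint_vel': array([-0.00041828, -0.00142591, -0.00367756,  0.00075466, -0.00037707,
       -0.00069705]), 'effort': array([ 1.31775512e-03, -4.46965313e+01, -2.91248381e+01, -1.97660133e-04,
        6.36030163e-03, -1.45483148e-05]), 'tool_pos': array([0.19442047, 0.51401539, 0.25551746]), 'tool_rot': array([ 1.79914821e-01,  9.83681810e-01, -8.06813516e-04, -3.20894141e-04]), 'contact_force': array([-0.59683989,  0.23424497,  0.43395035]), 'wrist_torque': array([ 0.03124108, -0.02230933, -0.00523258]), 'finger_force': 0.0, 'grip_width': 0.08542410050080748}
```

View pics/scene0.png

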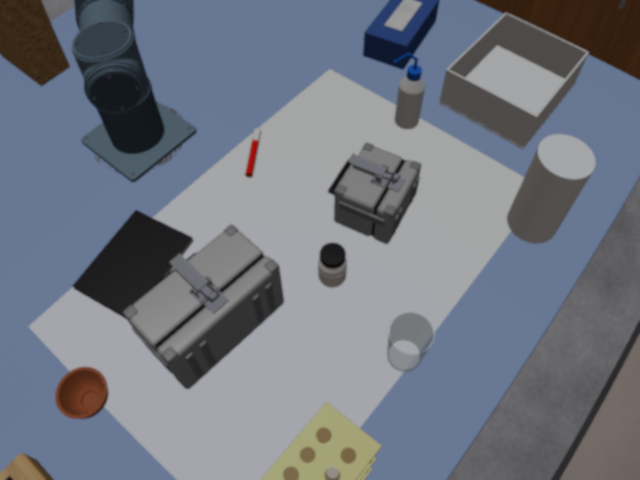

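View pics/side0.png

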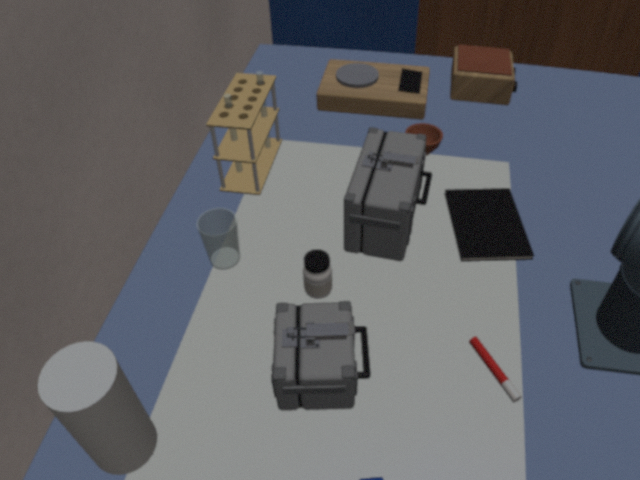

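The larger case is the one at (207,300) in scene and (387,192) in side; its lever tip is near (177,260) in scene and (393,163) in side. Next I'll enlarge its top.

```bash
cat > h.py <<'E'
import numpy as np,cv2
from rig import manip
from scipy.spatial.transform import Rotation as R
def cast(n,px,z,T=None):
    c=manip.get_calibration(n)
    if n=="wrist":
        p,q=T; Rt=R.from_quat(q).as_matrix(); M=c["T_tool_cam"]; Rc=Rt@M[:3,:3]; e=p+Rt@M[:3,3]
    else: Rc=R.from_quat(c["orientation"]).as_matrix(); e=c["eye"]
    u=cv2.undistortPoints(np.array(px,float).reshape(-1,1,2),c["K"],c["dist_coeffs"])[:,0]
    d=np.c_[u,np.ones(len(u))]@Rc.T
    return e+d*((z-e[2])/d[:,2])[:,None]
E
python3 - <<'E'
from h import *
print(cast("scene",[(234,230),(280,268),(172,367),(132,308)],.15))
print(cast("scene",[(177,260)],.174),cast("side",[(395,162)],.174))
im=cv2.imread("pics/scene0.png")[215:390,115:300]
cv2.imwrite("pics/c1.png",cv2.resize(im,None,fx=3.3,fy=3.3,interpolation=cv2.INTER_CUBIC))
E
```

```text
[[ 0.45886249 -0.10613329  0.15      ]
 [ 0.57554166 -0.11204744  0.15      ]
 [ 0.5627239  -0.35543585  0.15      ]
 [ 0.4340372  -0.32879668  0.15      ]]
[[ 0.43920417 -0.22154899  0.174     ]] [[ 0.48276126 -0.20287895  0.174     ]]
```

View pics/c1.png

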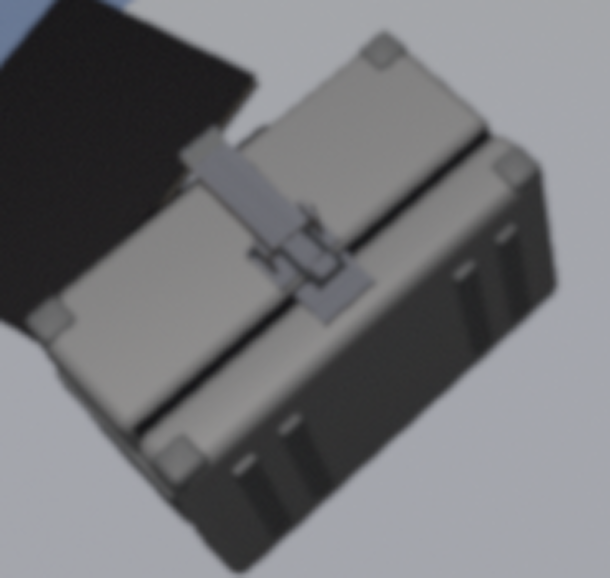

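The crop shows top corners at scene pixels (232,225), (279,265), (169,365) and (124,312). The lever tip is at (169.5,261)–(179.5,253) and the catch end at (228,301)–(214,313).

```bash
python3 - <<'E'
from h import *
P=cast("scene",[(231.7,224.7),(278.6,265),(168.9,365),(124.1,312)],.15);print(P,P.mean(0))
t=cast("scene",[(169.5,261),(179.5,252.9)],.174);print(t,t.mean(0))
c=cast("scene",[(228,300.8),(213.8,313.5)],.153);print(c,c.mean(0))
d=(c.mean(0)-t.mean(0));w=P[0]+P[1]-P[2]-P[3]
print(np.arctan2(d[1],d[0]),np.arctan2(-w[0],w[1]),np.linalg.norm(w)/2)
s=manip.observe();print(R.from_quat(s["tool_rot"]).as_matrix().round(3))
E
```

```text
[[ 0.44753205 -0.10051915  0.15      ]
 [ 0.56970106 -0.10913521  0.15      ]
 [ 0.55647336 -0.35638933  0.15      ]
 [ 0.42925501 -0.34250541  0.15      ]] [ 0.50074037 -0.22713727  0.15      ]
[[ 0.43059357 -0.23120138  0.174     ]
 [ 0.43211314 -0.20908705  0.174     ]] [ 0.43135336 -0.22014421  0.174     ]
[[ 0.5514264  -0.21532366  0.153     ]
 [ 0.54955791 -0.24709533  0.153     ]] [ 0.55049216 -0.23120949  0.153     ]
-0.09261152070959813 -0.06430642520685803 0.24512685441545579
[[-0.935  0.354 -0.001]
 [ 0.354  0.935 -0.001]
 [ 0.    -0.002 -1.   ]]
```

Emit:
arm_command:
  commands: [0, 0, 0, -0.144, 60, 0, 0, 0, -0.143, 60, -20, -44.5, 0, 0, 60, -20, -44.5, 0, 0, 60, -20, -44.5, 0, 0, 60, -20, -44.5, 0, 0, 60, -20, -44.5, 0, 0, 60, -20, -44.5, 0, 0, 60]
  newtons: 60

```text
clock: 0.9
tool_pos: [0.2942, 0.2374, 0.2561]
tool_rot: [0.037, 0.999, -0.0, 0.0]
contact_force: [1.1, -0.3, 0.9]
grip_width: 0.0601
finger_force: 0.0
```

Emit:
arm_command:
  commands: [-20, -44.5, 0, 0, 60, -20, -44.5, 0, 0, 60, -20, -44.5, 0, 0, 60, -20, -44.5, 0, 0, 60, -20, -44.5, 0, 0, 60, -20, -44.5, 0, 0, 60, -20, -44.5, 0, 0, 60, -20, -44.5, 0, 0, 60]

```text
clock: 1.7
tool_pos: [0.4274, -0.1299, 0.2561]
tool_rot: [0.038, 0.999, 0.0, -0.0]
contact_force: [0.7, 0.5, 0.3]
grip_width: 0.06
finger_force: 0.0
```

Emit:
arm_command:
  commands: [0, 0, 0, 0, 60, 0, 0, 0, 0, 60]

```text
clock: 1.9
tool_pos: [0.427, -0.1285, 0.2555]
tool_rot: [0.039, 0.999, 0.001, -0.001]
contact_force: [0.0, 0.0, -0.2]
grip_width: 0.06
finger_force: 0.0
```

```bash
python3 - <<'E'
from h import *
s=manip.observe();im=manip.camera("wrist");cv2.imwrite("pics/w1.png",im[:,:,::-1])
print(s["tool_pos"],s["tool_rot"],s["clock"],R.from_quat(s["tool_rot"]).as_matrix().round(3).tolist());np.savez("w1.npz",p=s["tool_pos"],q=s["tool_rot"])
E
```

```text
[ 0.42698647 -0.12852405  0.25554595] [ 3.87549846e-02  9.99248134e-01  6.53998902e-04 -8.88591463e-04] 1.9 [[-0.997, 0.077, -0.002], [0.077, 0.997, 0.001], [0.002, 0.001, -1.0]]
```

View pics/w1.png

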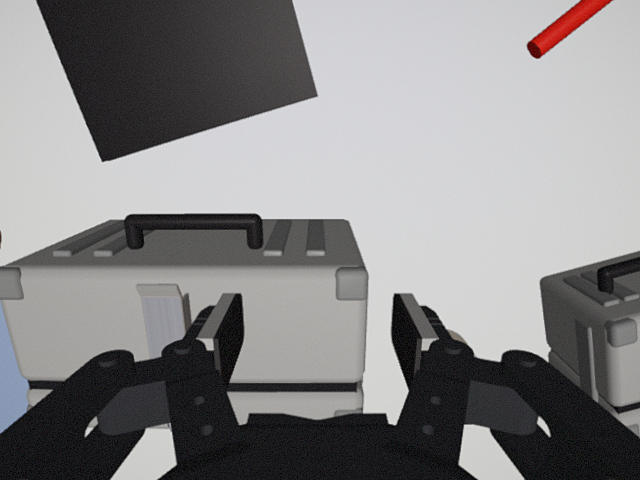

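The wrist view shows the lever tip at about (138–187, 285–297), the seam level at row 386, so the yaw matches. The arm is about 95 mm short of the lever.

```bash
python3 - <<'E'
from h import *
f=np.load("w1.npz");T=(f["p"],f["q"]);M=R.from_quat(T[1]).as_matrix()
for px,z in(([(146,297),(187,295)],.174),([(138,286),(180,286)],.174),([(35,386),(360,387)],.15),([(2,267),(367,266)],.15)):
    w=cast("wrist",px,z,T);m=w.mean(0);print(w.round(4).tolist(),m.round(4),"tool mm",((m-T[0])@M*1000).round(1))
E
```

```text
[[0.4404, -0.2291, 0.174], [0.441, -0.2048, 0.174]] [ 0.4407 -0.2169  0.174 ] tool mm [-20.7 -87.2  81.4]
[[0.4333, -0.2323, 0.174], [0.4351, -0.2079, 0.174]] [ 0.4342 -0.2201  0.174 ] tool mm [-14.4 -90.8  81.4]
[[0.5135, -0.338, 0.15], [0.5299, -0.1062, 0.15]] [ 0.5217 -0.2221  0.15  ] tool mm [-101.9  -86.1  105.3]
[[0.4229, -0.3329, 0.15], [0.4402, -0.0978, 0.15]] [ 0.4316 -0.2153  0.15  ] tool mm [-11.5 -86.3 105.4]
```

Emit:
arm_command:
  commands: [-16, -44.5, 0, 0, 60, -15, -44.5, 0, 0, 60, 0, 0, 25, 0, 60, 0, 0, 25, 0, 60, 0, 0, 0, 0, 60]

```text
clock: 2.45
tool_pos: [0.4496, -0.2159, 0.2033]
tool_rot: [0.037, 0.999, 0.002, -0.003]
contact_force: [-0.4, 0.5, 0.3]
grip_width: 0.0603
finger_force: 0.0
```

```bash
python3 - <<'E'
from h import *
s=manip.observe();im=manip.camera("wrist");cv2.imwrite("pics/w2.png",im[:,:,::-1])
print(s["tool_pos"],s["tool_rot"],s["contact_force"],s["clock"])
E
```

```text
[ 0.44958149 -0.2158598   0.20327633] [ 0.03662955  0.99932179  0.0023357  -0.00296389] [-0.44560781  0.48814457  0.29665321] 2.45
```

View pics/w2.png

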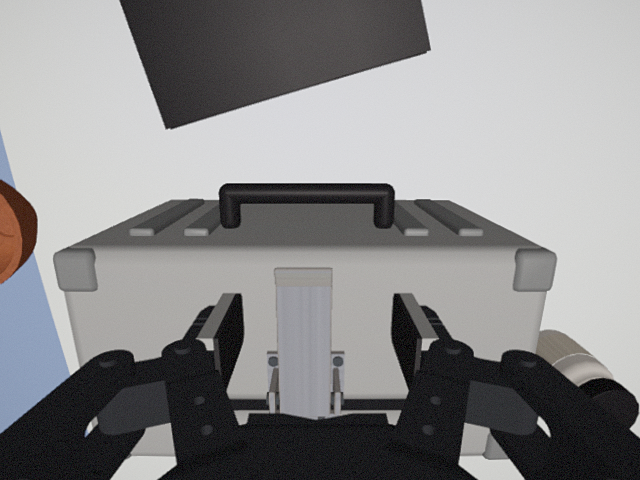

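The wrist view shows the lever at columns 277–331, centred near 304, between pads centred near 317. It needs about -4.5 mm in y.

Emit:
arm_command:
  commands: [-3, -4.5, 0, 0, 60, 0, 0, 11, 0, 60, 0, 0, 10, 0, 60, 0, 0, 0, 0, 60]

```text
clock: 2.9
tool_pos: [0.4535, -0.2227, 0.1839]
tool_rot: [0.037, 0.999, 0.001, -0.001]
contact_force: [0.1, 0.1, 0.1]
grip_width: 0.0601
finger_force: 0.0
```

Emit:
arm_command:
  commands: [0, 0, 0, 0, 15, 0, 0, 0, 0, 15, 0, 0, 0, 0, 15, 0, 0, 0, 0, 15]
  newtons: 50

```text
clock: 3.3
tool_pos: [0.4543, -0.2223, 0.1859]
tool_rot: [0.038, 0.999, 0.001, 0.0]
contact_force: [-0.4, 5.5, 4.4]
grip_width: 0.023
finger_force: 51.2
```

Emit:
arm_command:
  commands: [-0.6, 0, -7.5, 0, 15, -1.6, 0, -7.3, 0, 15, -2.8, 0, -6.9, 0, 15, -3.7, 0, -6.5, 0, 15]

```text
clock: 3.7
tool_pos: [0.4623, -0.2228, 0.2114]
tool_rot: [0.037, 0.999, 0.002, -0.002]
contact_force: [4.8, 1.3, -15.6]
grip_width: 0.0225
finger_force: 49.8
```

Emit:
arm_command:
  commands: [-4.7, 0, -5.9, 0, 15, -5.5, 0, -5.1, 0, 15, 0, 0, 0, 0, 15]

```text
clock: 4.0
tool_pos: [0.4738, -0.2238, 0.2246]
tool_rot: [0.037, 0.999, 0.001, -0.0]
contact_force: [4.3, 5.3, -11.1]
grip_width: 0.0222
finger_force: 49.6
```

```bash
python3 - <<'E'
from h import *
a=manip.camera("side")[100:280,300:480,::-1];b=manip.camera("wrist")[:,:,::-1]
cv2.imwrite("pics/c2.png",np.hstack([cv2.resize(a,(400,400)),cv2.resize(b,(400,400))]))
E
```

```text
(no output)
```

View pics/c2.png

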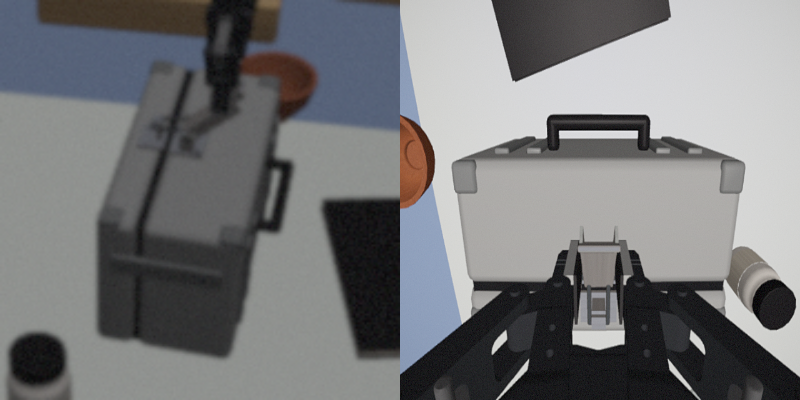

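The lever is lifted to about 0.85 rad, still between the pads (wrist half, tip at about (600,247)). I'll carry it a bit further, then release.

Emit:
arm_command:
  commands: [-6.2, 0, -4.2, 0, 15, -6.8, 0, -3.2, 0, 15, 0, 0, 0, 0, 70, 0, 0, 0, 0, 70, 0, 0, 0, 0, 70, 0, 0, 0, 0, 70, 0, 0, 0, 0, 70]

```text
clock: 4.8
tool_pos: [0.4861, -0.2263, 0.2325]
tool_rot: [0.038, 0.999, -0.0, 0.0]
contact_force: [0.5, 0.5, 0.2]
grip_width: 0.0701
finger_force: 0.0
```

```bash
python3 - <<'E'
from h import *
a=manip.camera("side")[100:280,300:480,::-1];b=manip.camera("wrist")[:,:,::-1]
cv2.imwrite("pics/c3.png",np.hstack([cv2.resize(a,(400,400)),cv2.resize(b,(400,400))]))
E
```

```text
(no output)
```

View pics/c3.png

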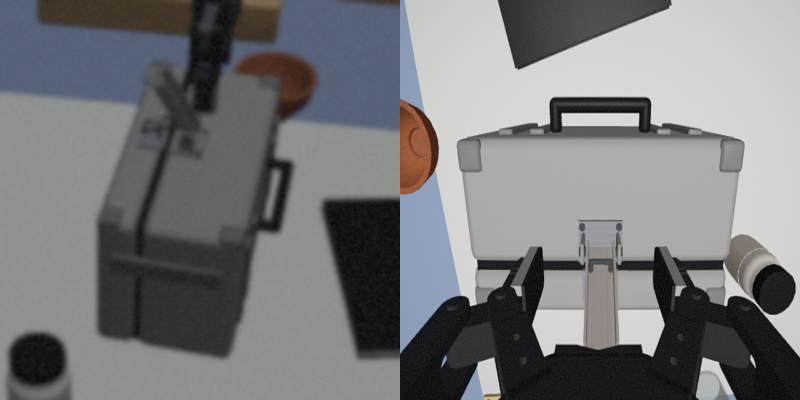

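The lever has swung over past upright: in the side half it leans left from (195,125) to (160,75), and in the wrist half it points away at (600,310). The fingers are clear, so I'll retreat straight up.

Emit:
arm_command:
  commands: [0, 0, -20, 0, 70, 0, 0, -35, 0, 70, 0, 0, -35, 0, 70, 0, 0, -20, 0, 70, 0, 0, 0, 0, 70, 0, 0, 0, 0, 70]

```text
clock: 5.5
tool_pos: [0.4859, -0.2259, 0.3416]
tool_rot: [0.037, 0.999, -0.0, 0.0]
contact_force: [-0.9, -0.4, -0.7]
grip_width: 0.0697
finger_force: 0.0
```

```bash
python3 - <<'E'
from h import *
cv2.imwrite("pics/f.png",manip.camera("side")[:,:,::-1])
E
```

```text
(no output)
```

View pics/f.png

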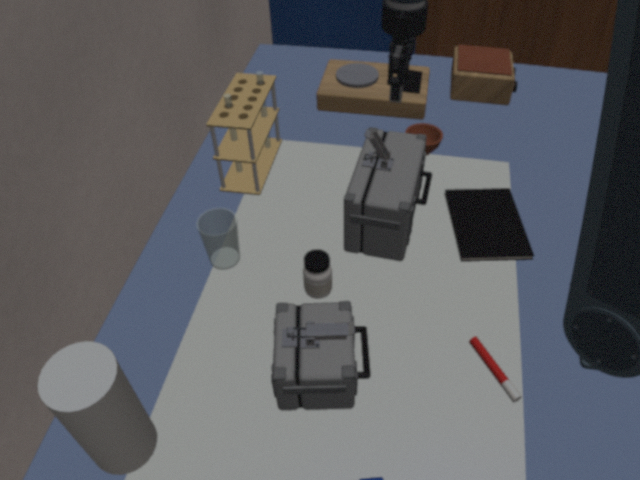

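The large latch's lever stands thrown over at (380,145), the small latch at (320,332) is still flat, and the gripper is clear.

```bash
python3 -c "
from rig import manip
print(manip.close_job())"
```

```text
the job is handed in; nothing more can be done
None
```

The larger case's latch is undone, with its lever thrown over past upright and released; the smaller case's latch was not touched, and the job was handed in at about 5.6 s with the gripper clear.

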